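# Nest the paste-pot lids

### The job

Clear the leafing bench by nesting the three domed wooden paste-pot lids, which lie upside down with their hollow sides up. First set the medium lid, still hollow side up, into the middle of the large one, then set the small lid into the middle of the medium one. Set them down rather than dropping them, leave the large lid where it lies, and do not tip over the white measuring beaker.

Things in the scene. Friction and masses are not known exactly. Their poses are not given: they have to be found in the camera images.
- large_lid: Largest of three knobless domed lids of plain brown wood, lying upside down like a shallow bowl. Rim 190 mm across outside, height 36 mm, wall 10 mm; flat inner floor about 60 mm in radius, 10 mm above the underside. Loose, 0.2 to 0.4 kg. Origin: centre of its underside (the crown, on the bench); z up out of the hollow.
- medium_lid: Like the large lid: rim 124 mm across outside, height 42 mm, wall 9 mm, upright over its top 16 mm (pinch it anywhere, a finger inside, one outside); foot 72 mm across; inner floor 38 mm in radius, 10 mm up. 0.1 to 0.2 kg. Origin: centre of underside, z up. Nested: rim 16 mm above the large rim. Not the flat dish or the bottomless hoop of the same wood.
- small_lid: Like the large lid but deep: 62 mm across outside, height 50 mm, wall 8 mm, upright over its top 24 mm (grip across the outside or pinch the rim); rounded foot 36 mm across. 35 to 70 g. Origin: centre of underside, z up. Nested: rim 18 mm above the medium rim. Not the straight-sided wooden cup, 50 mm across and 70 mm tall.
- beaker: White plastic measuring beaker, 48 mm across the mouth and 62 mm tall, standing upright among the lids; it stays standing. Other things among the lids are at most 80 mm tall. Origin: centre of its underside; z points up.

How it is judged (in metres and radians):
On the way, in this order (a step that is already met when the one before it is completed fails the run):
1. the medium lid lies hollow side up in the middle of the large lid (horizontal distance between medium_lid and large_lid below 0.015 m and z of medium_lid in the frame of large_lid between 0.005 and 0.016 m and angle between medium_lid's own z axis and vertical below 0.17 rad), for 0.2 s.
2. the small lid lies hollow side up in the middle of the medium lid (all of step 1 and horizontal distance between small_lid and medium_lid below 0.015 m and z of small_lid in the frame of medium_lid between 0.005 and 0.016 m and angle between small_lid's own z axis and vertical below 0.17 rad), for 0.2 s.
At the end, for the whole second after the job is handed in: At rest, hollow sides up: medium lid in large, small in medium, each centred within 15 mm, its underside 5 to 16 mm above that of the lid below, tilted under 10 degrees; the large lid flat on the bench (under 6 degrees), within 50 mm of its start (all of step 2 and angle between large_lid's own z axis and vertical below 0.1 rad and distance of large_lid from where it was at the start of the episode below 0.05 m and height (world z) of large_lid below 0.006 m and linear speed of each of large_lid, medium_lid, small_lid below 0.02 m/s); the robot touches nothing.
It fails at once if a lid is dropped (falls freely faster than 0.8 m/s, about 30 mm of fall) ((contact force between medium_lid and anything else below 0.05 N and linear speed of medium_lid above 0.8 m/s) or (contact force between small_lid and anything else below 0.05 N and linear speed of small_lid above 0.8 m/s)).
It fails at once if the measuring beaker is tipped over (more than 30 degrees) (angle between beaker's own z axis and vertical above 0.52 rad).
It also fails if it takes over 64 s, if anything falls off the work surface, if the arm or the gripper's body presses on something with over 40 N, if the wrist force passes 120 N, or if a joint passes its speed limit or range.

### The arm

A 6-joint arm with a two-finger parallel gripper is mounted at the origin on the work surface. World frame = base frame: x ahead of the robot, y to its left, z up, the work surface at z = 0. Lengths are in m, angles in degrees, forces in N, time in s.
With the tool pointing down it reaches from about 0.325 to 0.75 m from the base axis. Payload 7.6 kg.
Tool frame: the origin (TCP) lies on the centre line of the jaws, within the pads' length; the fingertips stand ahead of it and the grasp point (between the pads) is the TCP (r.tip_reach is the z of the fingertips in the tool frame, in m); z points along the fingers, y is the line along which they close (so a half turn about z gives the same grasp; the last joint's range is limited). The gripper opens to 85 mm and grips with 20 to 120 N. Pads are 22 mm wide; open, the fingers measure 114 mm over their backs; the gripper's body (76 mm by 85 mm) begins 54 mm behind the grasp point. The pads swing forward as they close: fully open they stand 13 mm farther back than shut.
Start: joints at [-79.658, 2.991, 80.254, -0, 96.75, -4.028], TCP at [0.13, -0.509, 0.25] pointing down, gripper open.
Joint ranges: [-166.34, 166.34], [-52.06, 124.39], [6.96, 135.62], [-60.46, 240.46], [14.63, 156.25], [-167.68, 167.68]. Speed limits (degrees/s): [147.25, 147.25, 172.46, 180, 180, 180].

### API

Orientations are given as [roll, pitch, yaw] about the fixed x, y, z axes, in that order (R = Rz(yaw) Ry(pitch) Rx(roll)).
In Python, from rig import r, imaging gives the robot as it stands.
- The arm moves only by the tool arm_command, never from a script. Its argument "motion" is one flat list of numbers, 4 for each row, row after row: the shift along the tool's x, y, z in units of 25 mm (1.0 is 25 mm), then the turn about the tool's z in units of 5 degrees (1.0 is 5 degrees). In form: [dx, dy, dz, turn, dx, dy, dz, turn, ...]. A call has 1 to 12 rows; each row shifts and turns the commanded pose from where the row before left it, along the tool's axes as they then stand; what a row does not reach is not made up. A row lasts 1/10 s, in which the tool goes at most 50 mm and 8.59 degrees, less where a joint would pass 70% of its speed; a pose out of reach is approached as far as the arm can. A call with a number of a shift or a turn outside -1 to 1 is refused whole. A call with a gripper value outside its range is refused whole. "fingers" is the opening, from 0 (shut) to 1 (fully open), set as the call begins (left out, the last holds). The fingers move at their own pace and stop on an object; the grip force is fixed at half the most. Time passes only in rows, so rows that do not move let the fingers close. It gives the time, the measured TCP pose, the force, the opening and the grip force at its end, in the units of the state.
- r.get_obs(): the state, without advancing time (a new reading comes with each control period).
- imaging.snapshot(name): name is "side" or "top"; returns a dict with "pixels" (384x512x3 uint8, red, green, blue), "vfov" (degrees; the focal length in pixels is half the picture's height over the tangent of half this angle, whatever the lens; pixels are square), "cx", "cy" (the principal point, pixels), "rvec" (rotation vector, rad) and "tvec" (3), from world to camera coordinates, as OpenCV has them. Camera axes: x right, y down, z forward; pixel columns grow to the right and rows downward; lengths in m; the calibration is good to about 2 mm. A picture is of the moment at which its call begins. There is no depth.
- r.job_done(): hands the job in; it is judged then, once.
The state is a dict: "clock": time; "joints": joint angles; "joint_vel": joint speeds; "joint_efforts": joint torques, N m; "eef_pos": TCP position; "tcp_rot": TCP orientation; "wrist_force": force on the tool from outside, world axes, zero at the start; "ft_torque": the same for the moment, N m; "finger_gap": finger opening in m; "finger_force": force on a finger pad.
Only numpy, scipy, OpenCV 4.12 (cv2) and the standard library are available. Lean on these libraries where they do the work, as an engineer would, in place of code of your own. Each camera call takes 0.05 s, during which the arm holds its last target. There are 200 camera calls.

## Working session

There is one attempt and no reset: what is moved stays moved. The work goes in short steps, Python scripts to look and compute and a tool call to move; the robot and the scene stay as the last step left them, time stands still between calls to the robot, and variables do not carry over. Pictures are saved under pics/ and viewed, at most 10 in all, crops included, and the job is handed in when it is done.

Besides the shell and the picture viewer there is one more tool, called by a JSON object that holds its "op" and its "data". arm_command: Moves the arm, as the interface text tells. Its arguments: {"type":"object","properties":{"motion":{"type":"array"},"fingers":{"type":"number"}},"required":["motion"]}

```bash
mkdir -p pics; ls
cat > h.py <<'E'
import numpy as np, cv2
from rig import r, imaging
def snap(n,f):
    s=imaging.snapshot(n); cv2.imwrite('pics/'+f,s['pixels'][:,:,::-1]); 
    np.savez('pics/'+n+'.npz',**{k:s[k] for k in s}); return s
def cam(s):
    h=s['pixels'].shape[0]; f=h/2/np.tan(np.radians(float(s['vfov']))/2)
    K=np.array([[f,0,float(s['cx'])],[0,f,float(s['cy'])],[0,0,1]])
    return K,np.array(s['rvec'],float).reshape(3),np.array(s['tvec'],float).reshape(3)
def ray(s,u,v,z):
    K,rv,t=cam(s); R=cv2.Rodrigues(rv)[0]; c=-R.T@t
    d=R.T@np.linalg.inv(K)@np.array([u,v,1.]); return c+d*(z-c[2])/d[2]
def proj(s,P):
    K,rv,t=cam(s); return cv2.projectPoints(np.array(P,float).reshape(-1,3),rv,t,K,None)[0].reshape(-1,2)
E
python3 - <<'E'
from h import *
a=snap('top','t0.png');b=snap('side','s0.png')
for s in(a,b):
    K,rv,t=cam(s);R=cv2.Rodrigues(rv)[0];print(K[0,0],-R.T@t,R[2],{k:s[k] for k in s if k not in('pixels','rvec','tvec')})
print(r.get_obs(), r.tip_reach)
E
```

```text
pics
412.61555857475884 [0.44399908 0.01357981 1.06586803] [ 0.0749029  -0.009337   -0.99714712] {'vfov': 49.90739626585173, 'cx': 259.42378403855986, 'cy': 189.0160617626713}
402.6455423637328 [0.31887461 0.77003241 0.61901316] [ 0.23008496 -0.77006597 -0.59502883] {'vfov': 50.987926510997845, 'cx': 250.3576448024354, 'cy': 193.51696792036253}
{'clock': 0.1, 'joints': array([-7.96587892e+01,  3.02445190e+00,  8.03051924e+01,  2.18814363e-04,
        9.67475686e+01, -4.02936360e+00]), 'joint_vel': array([-0.0620096 , -0.0915983 , -0.13360421, -0.06398977, -0.00895319,
       -0.03802346]), 'joint_efforts': array([ 8.04297033e-04, -3.82582068e+01, -3.60986423e+01, -1.31766683e-04,
        4.80205781e-03,  3.77410572e-05]), 'eef_pos': array([ 0.1302713 , -0.50835209,  0.24956663]), 'tcp_rot': array([-1.79922993e+02, -5.64236953e-03,  1.43705962e+01]), 'wrist_force': array([-0.27717522, -0.34056945, -0.28132183]), 'ft_torque': array([ 0.04244221, -0.02952559,  0.02241866]), 'finger_force': 0.0, 'finger_gap': 0.08504388066943219} 0.019
```

View pics/t0.png

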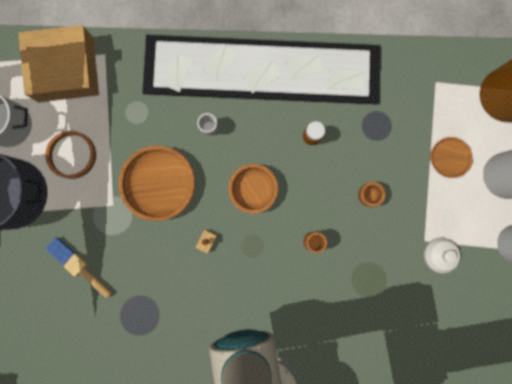

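View pics/s0.png

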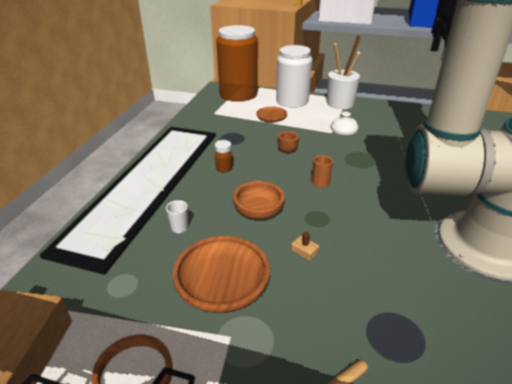

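The top view shows the large lid at (157,183), the medium at (254,189), the small at (373,194), the decoy cup at (316,242) and the beaker at (207,123). The side view agrees: small lid at (288,142), cup at (321,170).

```bash
cat >> h.py <<'E'
def find(s,uv,h,rad):
    hsv=cv2.cvtColor(np.ascontiguousarray(s['pixels']),cv2.COLOR_RGB2HSV)
    m=((hsv[...,1]>115)&((hsv[...,0]<20)|(hsv[...,0]>172))&(hsv[...,2]>35)).astype(np.uint8)
    cs,_=cv2.findContours(m,cv2.RETR_EXTERNAL,cv2.CHAIN_APPROX_NONE)
    c=max([c for c in cs if cv2.pointPolygonTest(cv2.convexHull(c),uv,False)>=0],key=cv2.contourArea)
    p=np.array([ray(s,u,v,h)[:2] for u,v in cv2.convexHull(c).reshape(-1,2).astype(float)])
    (x,y),R=cv2.minEnclosingCircle(p.astype(np.float32))
    A=np.c_[2*p,np.ones(len(p))];q=np.linalg.lstsq(A,(p**2).sum(1),rcond=None)[0]
    return np.round([x,y,R,q[0],q[1],np.sqrt(q[2]+q[0]**2+q[1]**2)],4)
E
python3 - <<'E'
from h import *
a=dict(np.load('pics/top.npz'));b=dict(np.load('pics/side.npz'))
for n,uv,uw,h,R in(('L',(157,183),(222,272),.036,.095),('M',(254,189),(259,200),.042,.062),('S',(373,194),(288,142),.05,.031),('cup',(316,242),(321,170),.07,.025)):
    print(n,find(a,uv,h,R),find(b,uw,h,R))
print('beaker',ray(a,207,123,.062),'vial',ray(a,316,130,.08),'block',ray(a,206,241,.03))
E
```

```text
L [0.5314 0.2615 0.0951 0.5314 0.2612 0.0944] [0.53   0.27   0.0987 0.5288 0.2692 0.0965]
M [0.5225 0.0204 0.0626 0.5227 0.0199 0.0618] [0.5186 0.0377 0.0753 0.5185 0.0369 0.0689]
S [ 0.5145 -0.274   0.0334  0.5144 -0.2746  0.0317] [ 0.5055 -0.2393  0.0628  0.511  -0.2392  0.0524]
cup [ 0.3967 -0.1328  0.0282  0.3954 -0.1326  0.0264] [ 0.392  -0.0832  0.0727  0.3917 -0.0828  0.0611]
beaker [0.67960512 0.13709429 0.062     ] vial [ 0.66477715 -0.12964246  0.08      ] block [0.38891121 0.13399431 0.03      ]
```

{"op": "arm_command", "data": {"motion": [0, 0, 0, 1, 0, 0, 0, 1, 0, 0, 0, 0.87, 0.6, -0.9, 0.1, 0, 0.6, -0.9, 0.1, 0, 0.6, -0.9, 0.1, 0, 0.6, -0.9, 0.1, 0, 0.6, -0.9, 0.1, 0, 0.6, -0.9, 0.1, 0, 0.6, -0.9, 0.1, 0, 0.6, -0.9, 0.1, 0, 0.6, -0.9, 0.1, 0], "fingers": 1}}

```text
clock: 1.3
eef_pos: [0.2656, -0.3049, 0.2274]
tcp_rot: [-180.0, 0.0, 0.0]
wrist_force: [1.2, 0.3, -0.0]
finger_gap: 0.0854
finger_force: 0.0
```

{"op": "arm_command", "data": {"motion": [0.6, -0.9, 0.2, 0, 0.6, -0.9, 0.2, 0, 0.6, -0.9, 0.2, 0, 0.6, -0.9, 0.2, 0, 0.6, -0.9, 0.2, 0, 0.6, -0.9, 0.2, 0, 0.6, -0.9, 0.2, 0, 0.6, -0.9, 0.2, 0, 0.6, -0.9, 0.2, 0, 0.6, -0.9, 0.2, 0, 0.6, -0.9, 0.2, 0, 0.6, -0.9, 0.2, 0]}}

```text
clock: 2.5
eef_pos: [0.4455, -0.0349, 0.1672]
tcp_rot: [180.0, 0.0, 0.0]
wrist_force: [0.3, 0.0, 0.2]
finger_gap: 0.0853
finger_force: 0.0
```

{"op": "arm_command", "data": {"motion": [0.52, -0.75, 0.25, 0, 0.52, -0.75, 0.25, 0, 0.52, -0.75, 0.25, 0, 0.51, -0.75, 0.25, 0, 0.51, -0.75, 0.25, 0, 0.51, -0.75, 0.25, 0, 0, 0, 0.5, 0, 0, 0, 0.5, 0, 0, 0, 0.5, 0, 0, 0, 0, 0]}}

```text
clock: 3.5
eef_pos: [0.5207, 0.0757, 0.0902]
tcp_rot: [180.0, 0.3, -0.0]
wrist_force: [0.2, 0.1, 0.3]
finger_gap: 0.0854
finger_force: 0.0
```

Run:
```python
from h import *
b=snap('side','s1.png');print(r.get_obs()['eef_pos'])
```

```text
[0.52144172 0.07584607 0.09155319]
```

View pics/s1.png

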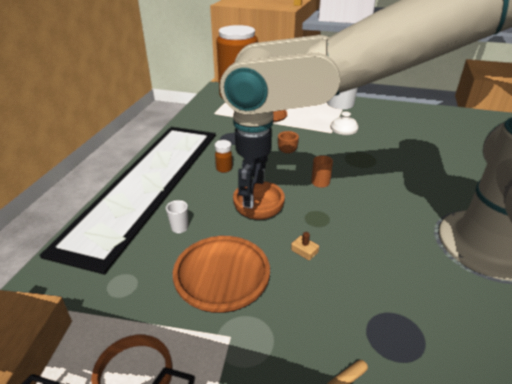

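The side view shows the fingers straddling the near rim of the medium lid at (250,200), clear of the beaker at (178,215). Next: descend, then pinch.

{"op": "arm_command", "data": {"motion": [0.05, -0.07, 0.4, 0, 0, 0, 0.4, 0, 0, 0, 0.4, 0, 0, 0, 0.3, 0, 0, 0, 0.22, 0, 0, 0, 0, 0, 0, 0, 0, 0]}}

```text
clock: 4.25
eef_pos: [0.5238, 0.0783, 0.0499]
tcp_rot: [180.0, -0.0, 0.0]
wrist_force: [0.6, -0.3, -0.1]
finger_gap: 0.0854
finger_force: 0.0
```

{"op": "arm_command", "data": {"motion": [0, 0, 0, 0, 0, 0, 0, 0, 0, 0, 0, 0, 0, 0, 0, 0, 0, 0, 0, 0, 0, 0, 0, 0, 0, 0, 0, 0, 0, 0, 0, 0, 0, 0, 0, 0, 0, 0, 0, 0], "fingers": 0}}

```text
clock: 5.25
eef_pos: [0.5237, 0.0782, 0.0499]
tcp_rot: [180.0, -0.0, 0.0]
wrist_force: [-0.4, -1.3, 3.7]
finger_gap: 0.0064
finger_force: 64.6
```

{"op": "arm_command", "data": {"motion": [0, 0, -0.2, 0, 0, 0, -0.3, 0, 0, 0, -0.3, 0, 0, 0, 0, 0]}}

```text
clock: 5.65
eef_pos: [0.5244, 0.0784, 0.0714]
tcp_rot: [-180.0, -0.2, 0.0]
wrist_force: [-0.3, 0.4, -2.2]
finger_gap: 0.0067
finger_force: 64.1
```

Run:
```python
from h import *
b=snap('side','s2.png')
cv2.imwrite('pics/s2c.png',cv2.resize(b['pixels'][120:270,150:350,::-1],None,fx=4,fy=4,interpolation=cv2.INTER_CUBIC))
o=r.get_obs();print(o['eef_pos'],o['wrist_force'],o['ft_torque'],o['finger_gap'])
```

```text
[0.52409593 0.07834342 0.07065682] [ 1.2717187  -0.08264106 -2.12866984] [ 0.05605894  0.01081855 -0.0665178 ] 0.00710206569134616
```

View pics/s2c.png

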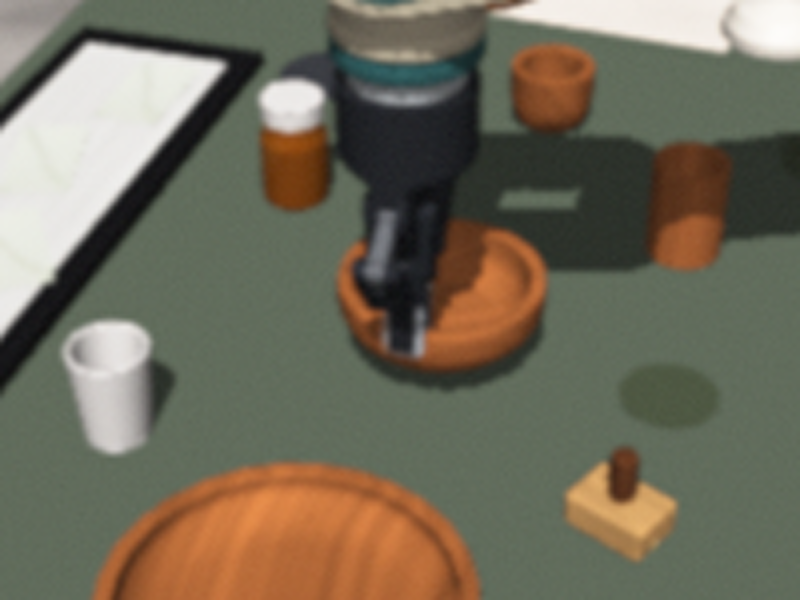

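The medium lid is held level, pinched at its near rim (crop pixel 405,330), with daylight under it. I'll lift it and carry it.

{"op": "arm_command", "data": {"motion": [0, 0, -0.3, 0, 0, 0, -0.5, 0, 0, 0, -0.5, 0, 0, -0.1, -0.3, 0, 0.04, -0.3, 0, 0, 0.05, -0.5, 0, 0, 0.05, -0.7, 0, 0, 0.05, -0.8, 0, 0, 0.05, -0.8, 0, 0, 0.05, -0.8, 0, 0, 0.05, -0.8, 0, 0, 0, -0.8, 0, 0]}}

```text
clock: 6.9
eef_pos: [0.5315, 0.2201, 0.1088]
tcp_rot: [180.0, 0.1, 0.1]
wrist_force: [0.2, -0.0, -1.4]
finger_gap: 0.007
finger_force: 64.1
```

{"op": "arm_command", "data": {"motion": [0, -0.8, 0, 0, 0, -0.8, 0, 0, 0, -0.8, 0, 0, 0, -0.7, 0, 0, 0, -0.5, 0, 0, 0, -0.3, 0, 0, 0, -0.12, 0, 0, 0, 0, 0, 0, 0, 0, 0, 0]}}

```text
clock: 7.8
eef_pos: [0.5322, 0.3182, 0.1097]
tcp_rot: [180.0, 0.0, -0.0]
wrist_force: [0.3, -0.5, -2.4]
finger_gap: 0.0071
finger_force: 64.1
```

Run:
```python
from h import *
a=snap('top','t3.png');b=snap('side','s3.png')
im=np.hstack([cv2.resize(a['pixels'][100:270,70:270],None,fx=2,fy=2),cv2.resize(b['pixels'][150:320,130:330],None,fx=2,fy=2)])
cv2.imwrite('pics/c3.png',im[:,:,::-1])
o=r.get_obs();print(o['eef_pos'],o['wrist_force'],o['finger_gap'])
z=o['eef_pos'][2]-.008
print(proj(a,[[.5313,.2613,z]]),proj(b,[[.5313,.2613,z]]))
```

```text
[0.53222714 0.318172   0.10985168] [-0.12892221 -0.089011   -2.61016708] 0.00686969037990162
[[149.87688113 180.12593472]] [[219.67726337 241.92789516]]
```

View pics/c3.png

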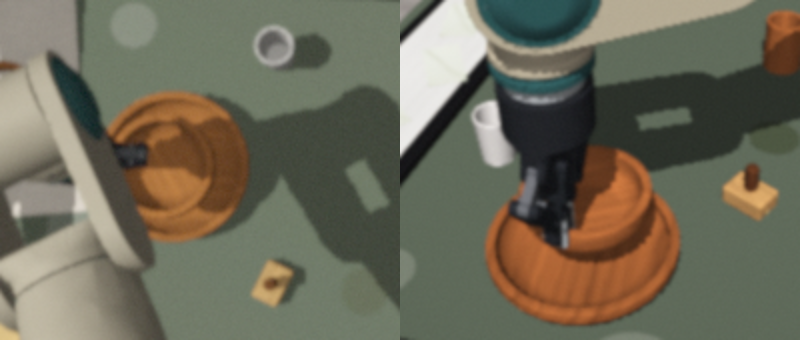

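The medium lid hangs level over the large one (top crop about (165,168)). I'll check the centring with an overlay of the predicted rim.

Run:
```python
from h import *
a=dict(np.load('pics/top.npz'));b=dict(np.load('pics/side.npz'))
t=np.linspace(0,2*np.pi,60)
out=[]
for s,(x0,y0) in((a,(100,125)),(b,(160,190))):
    im=cv2.resize(s['pixels'][y0:y0+110,x0:x0+130],None,fx=5,fy=5,interpolation=cv2.INTER_CUBIC)[:,:,::-1].copy()
    im=im[:, :400] if 0 else im
    for R,z,c in((.062,.1015,(255,255,0)),(.095,.036,(0,255,0))):
        p=proj(s,np.c_[.5313+R*np.cos(t),.2613+R*np.sin(t),0*t+z])
        for u,v in p: cv2.circle(im,(int((u-x0+.5)*5),int((v-y0+.5)*5)),2,c,-1)
    out.append(cv2.resize(im,(400,338)))
cv2.imwrite('pics/c4.png',np.hstack(out))
```

```text
(no output)
```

View pics/c4.png

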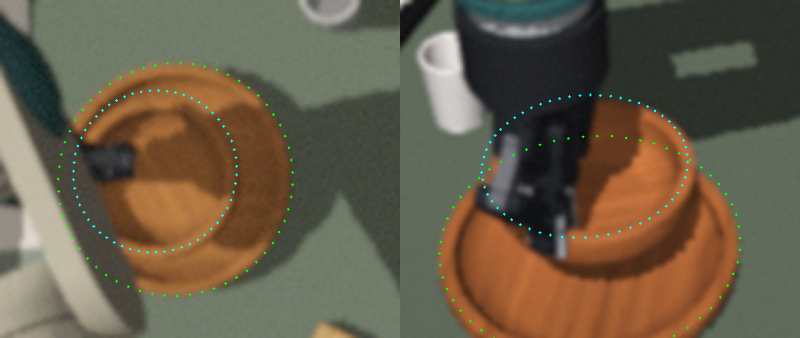

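The overlay matches in both views: cyan rim at (155,172) in top and (585,167) in side, centred to about 2 mm. I'll lower it.

{"op": "arm_command", "data": {"motion": [0, 0, 0.2, 0, 0, 0, 0.4, 0, 0, 0, 0.4, 0, 0, 0, 0.4, 0, 0, 0, 0.2, 0, 0, 0, 0.1, 0, 0, 0, 0.1, 0, 0, 0, 0.1, 0, 0, 0, 0, 0]}}

```text
clock: 8.8
eef_pos: [0.532, 0.3188, 0.0622]
tcp_rot: [180.0, 0.0, 0.0]
wrist_force: [-0.4, -0.1, -2.5]
finger_gap: 0.0071
finger_force: 64.1
```

{"op": "arm_command", "data": {"motion": [0, 0, 0.05, 0, 0, 0, 0.04, 0, 0, 0, 0, 0]}}

```text
clock: 9.1
eef_pos: [0.5322, 0.3189, 0.0602]
tcp_rot: [-180.0, -0.0, 0.0]
wrist_force: [-0.1, -0.2, -0.9]
finger_gap: 0.0071
finger_force: 64.1
```

{"op": "arm_command", "data": {"motion": [0, 0, 0.02, 0, 0, 0, 0, 0]}}

```text
clock: 9.3
eef_pos: [0.5322, 0.319, 0.0601]
tcp_rot: [-180.0, -0.0, 0.0]
wrist_force: [-1.4, 0.9, 1.3]
finger_gap: 0.0072
finger_force: 64.5
```

{"op": "arm_command", "data": {"motion": [0, 0, 0, 0, 0, 0, 0, 0, 0, 0, 0, 0, 0, 0, 0, 0, 0, 0, 0, 0], "fingers": 0.4}}

```text
clock: 9.8
eef_pos: [0.532, 0.3187, 0.0595]
tcp_rot: [180.0, 0.0, 0.0]
wrist_force: [0.9, -0.2, -0.2]
finger_gap: 0.0341
finger_force: 0.0
```

{"op": "arm_command", "data": {"motion": [0, 0, -0.2, 0, 0, 0, -0.5, 0, 0, 0, -0.8, 0, 0, 0, -1, 0, 0, 0.3, -0.5, 0, 0, 0.8, -0.5, 0, 0, 1, -0.2, 0, 0, 1, 0, 0, 0, 1, 0, 0, 0, 1, 0, 0, 0, 1, 0, 0, 0, 1, 0, 0], "fingers": 0.4}}

```text
clock: 11.0
eef_pos: [0.5319, 0.1398, 0.1525]
tcp_rot: [180.0, -0.0, 0.0]
wrist_force: [1.2, 0.6, 0.5]
finger_gap: 0.0339
finger_force: 0.0
```

{"op": "arm_command", "data": {"motion": [0, 1, 0, 0, 0, 1, 0, 0, 0, 1, 0, 0, 0, 1, 0, 0, 0, 1, 0, 0, 0, 1, 0, 0, -0.1, 1, 0, 0, -0.1, 1, 0, 0, -0.1, 1, 0, 0, -0.1, 1, 0, 0, -0.1, 1, 0, 0, -0.1, 1, 0, 0], "fingers": 1}}

```text
clock: 12.2
eef_pos: [0.5167, -0.1601, 0.1525]
tcp_rot: [180.0, -0.0, 0.0]
wrist_force: [0.1, 0.0, -0.4]
finger_gap: 0.0854
finger_force: 0.0
```

{"op": "arm_command", "data": {"motion": [-0.1, 1, 0.2, 0, 0, 1, 0.4, 0, 0, 1, 0.5, 0, 0, 0.8, 0.4, 0, 0, 0.5, 0.2, 0, 0, 0, 0, 0, 0, 0, 0, 0]}}

```text
clock: 12.9
eef_pos: [0.5148, -0.266, 0.1101]
tcp_rot: [180.0, -0.0, 0.0]
wrist_force: [1.1, -0.0, -0.1]
finger_gap: 0.0855
finger_force: 0.0
```

Run:
```python
from h import *
a=snap('top','t5.png');b=snap('side','s5.png');print(r.get_obs()['eef_pos'])
M=find(a,(157,183),.036,0);print(M)
im=np.hstack([cv2.resize(a['pixels'][100:270,70:270],None,fx=2,fy=2),cv2.resize(b['pixels'][90:260,170:370],None,fx=2,fy=2)])[:,:,::-1].copy()
t=np.linspace(0,2*np.pi,60)
for u,v in proj(a,np.c_[.5313+.062*np.cos(t),.2613+.062*np.sin(t),0*t+.052]): cv2.circle(im,(int((u-70)*2+1),int((v-100)*2+1)),1,(255,255,0),-1)
cv2.imwrite('pics/c5.png',im)
```

```text
[ 0.51514615 -0.26552553  0.11041218]
[0.5314 0.2615 0.0951 0.5313 0.2612 0.0945]
```

View pics/c5.png

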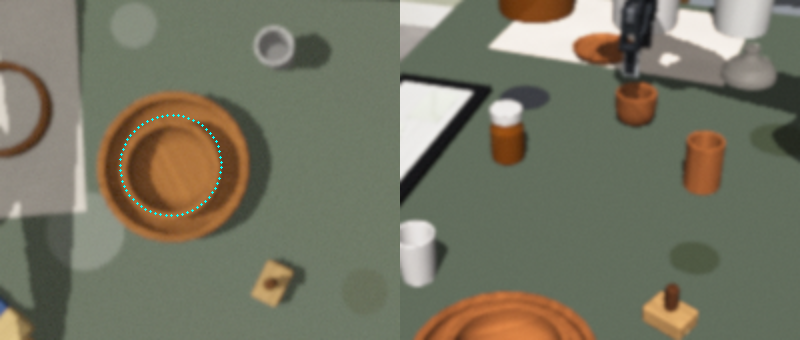

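The medium lid is seated in the large one, within about 3 mm of the centre (rim at crop (172,165)); the large lid has not moved and the beaker stands. The gripper is above the small lid, at side crop (636,100). Next I grip it.

{"op": "arm_command", "data": {"motion": [0, 0.2, 0, 0, 0, 0.14, 0.3, 0, 0, 0, 0.5, 0, 0, 0, 0.5, 0, 0, 0, 0.5, 0, 0, 0, 0.3, 0, 0, 0, 0.23, 0, 0, 0, 0, 0]}}

```text
clock: 13.8
eef_pos: [0.5143, -0.2744, 0.0502]
tcp_rot: [-180.0, 0.1, 0.0]
wrist_force: [0.8, 0.7, 0.2]
finger_gap: 0.0858
finger_force: 0.0
```

{"op": "arm_command", "data": {"motion": [0, 0, 0, 0, 0, 0, 0, 0, 0, 0, 0, 0, 0, 0, 0, 0, 0, 0, 0, 0, 0, 0, 0, 0], "fingers": 0}}

```text
clock: 14.4
eef_pos: [0.5157, -0.2752, 0.0529]
tcp_rot: [179.9, -0.2, 0.0]
wrist_force: [0.8, -0.1, 6.6]
finger_gap: 0.06
finger_force: 65.0
```

{"op": "arm_command", "data": {"motion": [0, 0, -0.2, 0, 0, 0, -0.3, 0, 0, 0, -0.3, 0, 0, 0, 0, 0]}}

```text
clock: 14.8
eef_pos: [0.5154, -0.2751, 0.0729]
tcp_rot: [179.9, -0.1, 0.0]
wrist_force: [0.5, -0.2, -0.2]
finger_gap: 0.0596
finger_force: 64.6
```

{"op": "arm_command", "data": {"motion": [0, 0, -0.5, 0, 0, 0, -0.6, 0, 0, 0, -0.6, 0, 0, -0.1, -0.6, 0, 0, -0.3, -0.3, 0, 0.06, -0.6, 0, 0, 0.06, -0.8, 0, 0, 0.06, -1, 0, 0, 0.06, -1, 0, 0, 0.06, -1, 0, 0, 0.06, -1, 0, 0, 0.06, -1, 0, 0]}}

```text
clock: 16.0
eef_pos: [0.5246, -0.1024, 0.1355]
tcp_rot: [-180.0, 0.1, 0.1]
wrist_force: [0.3, -0.2, 0.3]
finger_gap: 0.0598
finger_force: 64.6
```

{"op": "arm_command", "data": {"motion": [0.06, -1, 0, 0, 0.06, -1, 0, 0, 0.06, -1, 0, 0, 0.06, -1, 0, 0, 0, -1, 0, 0, 0, -1, 0, 0, 0, -1, 0, 0, 0, -1, 0, 0, 0, -1, 0, 0, 0, -1, 0, 0, 0, -1, 0, 0, 0, -1, 0, 0]}}

```text
clock: 17.2
eef_pos: [0.5298, 0.1972, 0.1354]
tcp_rot: [180.0, 0.1, 0.1]
wrist_force: [0.1, -0.5, -0.6]
finger_gap: 0.0602
finger_force: 64.6
```

{"op": "arm_command", "data": {"motion": [0, -0.9, 0, 0, 0, -0.7, 0, 0, 0, -0.5, 0, 0, 0, -0.3, 0, 0, 0, -0.2, 0, 0, 0, 0, 0, 0, 0, 0, 0, 0]}}

```text
clock: 17.9
eef_pos: [0.5312, 0.2598, 0.1362]
tcp_rot: [180.0, 0.0, -0.0]
wrist_force: [-1.0, 0.0, -0.3]
finger_gap: 0.0601
finger_force: 64.6
```

Run:
```python
from h import *
a=snap('top','t6.png');b=snap('side','s6.png')
o=r.get_obs();x,y,z=o['eef_pos'];print(x,y,z,o['finger_gap'],o['wrist_force'])
t=np.linspace(0,2*np.pi,40)
out=[]
for s,(x0,y0) in((a,(100,125)),(b,(160,180))):
    im=cv2.resize(s['pixels'][y0:y0+110,x0:x0+130],None,fx=5,fy=5,interpolation=cv2.INTER_CUBIC)[:,:,::-1].copy()
    for cx,cy,R,zz,c in((x,y,.031,z-.002,(0,0,255)),(.5313,.2613,.062,.052,(255,255,0))):
        for u,v in proj(s,np.c_[cx+R*np.cos(t),cy+R*np.sin(t),0*t+zz]): cv2.circle(im,(int((u-x0+.5)*5),int((v-y0+.5)*5)),2,c,-1)
    out.append(cv2.resize(im,(400,338)))
cv2.imwrite('pics/c6.png',np.hstack(out))
```

```text
0.531198593225548 0.25970209245559156 0.1362870038761441 0.05970080524687592 [0.10622753 0.38029527 0.2190671 ]
```

View pics/c6.png

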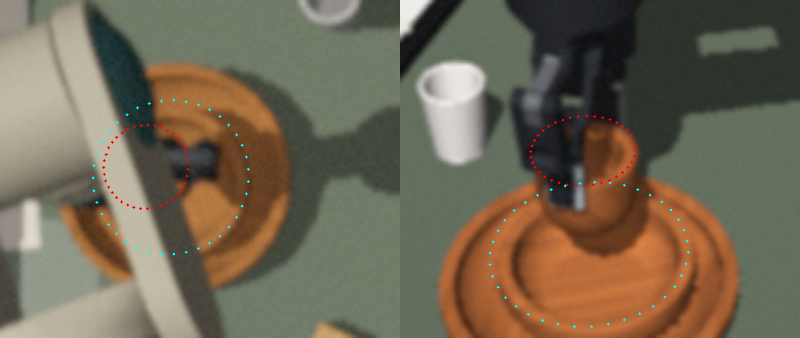

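The small lid is held upright over the medium one, with its rim on the prediction at side crop (585,152); the beaker stands. I'll lower it.

{"op": "arm_command", "data": {"motion": [0, 0, 0.3, 0, 0, 0, 0.4, 0, 0, 0, 0.4, 0, 0, 0, 0.4, 0, 0, 0, 0.4, 0, 0, 0, 0.2, 0, 0, 0, 0.1, 0, 0, 0, 0.1, 0, 0, 0, 0.05, 0, 0, 0, 0, 0]}}

```text
clock: 19.0
eef_pos: [0.5312, 0.2603, 0.0777]
tcp_rot: [-180.0, -0.0, 0.0]
wrist_force: [-0.4, -0.5, -1.4]
finger_gap: 0.06
finger_force: 64.6
```

{"op": "arm_command", "data": {"motion": [0, 0, 0.05, 0, 0, 0, 0.03, 0, 0, 0, 0, 0]}}

```text
clock: 19.3
eef_pos: [0.531, 0.2603, 0.0754]
tcp_rot: [180.0, 0.0, 0.0]
wrist_force: [0.1, -0.1, -1.0]
finger_gap: 0.06
finger_force: 64.6
```

{"op": "arm_command", "data": {"motion": [0, 0, 0.04, 0, 0, 0, 0.04, 0, 0, 0, 0, 0]}}

```text
clock: 19.6
eef_pos: [0.531, 0.2603, 0.0733]
tcp_rot: [180.0, 0.0, 0.0]
wrist_force: [-0.9, 0.3, -0.6]
finger_gap: 0.0597
finger_force: 64.6
```

{"op": "arm_command", "data": {"motion": [0, 0, 0.04, 0, 0, 0, 0, 0]}}

```text
clock: 19.8
eef_pos: [0.5312, 0.2603, 0.073]
tcp_rot: [-180.0, -0.0, 0.0]
wrist_force: [-0.8, -0.3, 3.6]
finger_gap: 0.0599
finger_force: 64.9
```

Contact felt. I'll release and retreat straight up.

{"op": "arm_command", "data": {"motion": [0, 0, 0, 0, 0, 0, 0, 0, 0, 0, 0, 0, 0, 0, 0, 0, 0, 0, 0, 0], "fingers": 1}}

```text
clock: 20.3
eef_pos: [0.531, 0.2603, 0.0724]
tcp_rot: [180.0, 0.0, 0.0]
wrist_force: [0.3, -0.3, 0.4]
finger_gap: 0.0853
finger_force: 0.0
```

{"op": "arm_command", "data": {"motion": [0, 0, -0.2, 0, 0, 0, -0.4, 0, 0, 0, -0.8, 0, 0, 0, -1, 0, 0, 0.5, -0.8, 0, 0, 1, -0.3, 0, 0, 1, 0, 0, 0, 1, 0, 0, 0, 1, 0, 0, 0, 1, 0, 0, 0, 1, 0, 0, 0, 1, 0, 0]}}

```text
clock: 21.5
eef_pos: [0.5312, 0.0718, 0.1612]
tcp_rot: [180.0, -0.1, 0.0]
wrist_force: [1.0, -0.5, -0.4]
finger_gap: 0.0856
finger_force: 0.0
```

{"op": "arm_command", "data": {"motion": [0, 1, 0, 0, 0, 1, 0, 0, 0, 0.6, 0, 0, 0, 0.3, 0, 0, 0, 0, 0, 0, 0, 0, 0, 0, 0, 0, 0, 0]}}

```text
clock: 22.2
eef_pos: [0.5312, 0.0011, 0.1601]
tcp_rot: [-180.0, 0.0, 0.1]
wrist_force: [0.3, 0.5, -0.8]
finger_gap: 0.0854
finger_force: 0.0
```

Run:
```python
from h import *
a=snap('top','t7.png');b=snap('side','s7.png')
print(find(a,(157,183),.036,0))
t=np.linspace(0,2*np.pi,40)
out=[]
for s,(x0,y0) in((a,(100,125)),(b,(160,215))):
    im=cv2.resize(s['pixels'][y0:y0+110,x0:x0+130],None,fx=5,fy=5,interpolation=cv2.INTER_CUBIC)[:,:,::-1].copy()
    for R,zz,c in((.031,.07,(0,0,255)),(.062,.052,(255,255,0))):
        for u,v in proj(s,np.c_[.5313+R*np.cos(t),.2613+R*np.sin(t),0*t+zz]): cv2.circle(im,(int((u-x0+.5)*5),int((v-y0+.5)*5)),2,c,-1)
    out.append(cv2.resize(im,(400,338)))
cv2.imwrite('pics/c7.png',np.hstack(out))
```

```text
[0.5313 0.2613 0.0955 0.5314 0.2612 0.0946]
```

View pics/c7.png

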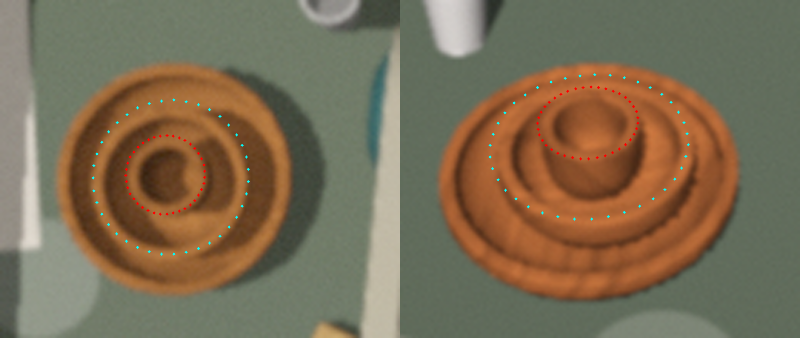

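The three lids are nested, with the small and medium rims on the predicted circles (top crop (166,175) and (170,177)); the beaker stands and the arm is clear. I'll hand in the job.

```bash
python3 -c "
from rig import r
print(r.job_done())"
```

```text
the job is handed in; nothing more can be done
None
```

The three lids are nested, small in medium in large and all hollow side up; the large lid stayed where it was, the beaker is standing, and the job is handed in (no verdict was returned).

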